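# Gauge a monitor-arm pivot pin and file it by size

## Task

The pivot pin standing alone in the single wooden stand is of unknown size. Pick it up by its head, slide it upright along the gauge's tapered slot from the wide end until it gently but firmly wedges against both jaws, and hold it there for a moment to read which line it stops at. Then stand it fully home in the sorting-block hole with the same number of dots as that line, let go, and leave the two spare pins, the mug and the screwdriver alone.

Things in the scene. Friction and masses are not known exactly. Their poses are not given: they have to be found in the camera images.
- pin_a: Pivot pin: black square head 27 x 27 x 30 mm on a round steel shank 40 mm long. Origin: centre of the shank's lower end; z up, x and y along the head's flats. 0.07 to 0.14 kg. The three pins look alike; one has a 12, one a 14.5 and one a 17 mm shank, which is not known. The one to measure stands in the single stand at the start; the two in the spares block are spares.
- pin_b: Pivot pin: black square head 27 x 27 x 30 mm on a round steel shank 40 mm long. Origin: centre of the shank's lower end; z up, x and y along the head's flats. 0.07 to 0.14 kg. The three pins look alike; one has a 12, one a 14.5 and one a 17 mm shank, which is not known. The one to measure stands in the single stand at the start; the two in the spares block are spares.
- pin_c: Pivot pin: black square head 27 x 27 x 30 mm on a round steel shank 40 mm long. Origin: centre of the shank's lower end; z up, x and y along the head's flats. 0.07 to 0.14 kg. The three pins look alike; one has a 12, one a 14.5 and one a 17 mm shank, which is not known. The one to measure stands in the single stand at the start; the two in the spares block are spares.
- stand_hole (a point): Centre of the hole of the single stand, a fixed wooden block 60 x 60 x 46 mm, on its top face. The hole is 21 mm square and goes right through; the pin hangs in it by its head, whose underside rests on the block's top
- spares: Fixed wooden block 130 x 50 x 46 mm with two holes 70 mm apart holding the spare pins; origin at the centre of its underside, x along the row
- gauge: Fixed tapered gauge: dark base plate 180 x 110 x 4 mm carrying two bright jaws, the slot between them empty down to the base plate. Origin on the desk under its middle, z up, x along the slot from wide to narrow end. The slot is symmetric about x, open at both ends, 23 mm wide at x = -75 mm, narrowing evenly to 9 mm at x = +75 mm. It takes the shank; the head stays above the jaws
- jaw_left: The gauge's jaw on its +y side (origin and axes the same as the gauge's); rigid, 36 mm wide, underside 24 mm and top 46 mm above the desk. A shank slid off-centre meets one jaw well before its true stop
- jaw_right: The gauge's jaw on its -y side (origin and axes the same as the gauge's); rigid, mirror image of the other. Lines with one, two and three dots are scribed on both jaws at x = 43, 16 and -11 mm, the stops of the 12, 14.5 and 17 mm shanks; a firm push (5 to 10 N) carries a shank a few mm past its line
- slot_mouth (a point): Centre of the wide end of the slot, at the jaws' top face (46 mm above the desk)
- slot_end (a point): Centre of the narrow end of the slot, at the jaws' top face
- mark_1 (a point): Point midway between the jaws at their top face (z = 46 mm), at the scribed line with one dot: about where the axis of a 12 mm shank is when it lightly wedges
- mark_2 (a point): Point midway between the jaws at their top face (z = 46 mm), at the scribed line with two dots: about where the axis of a 14.5 mm shank is when it lightly wedges
- mark_3 (a point): Point midway between the jaws at their top face (z = 46 mm), at the scribed line with three dots: about where the axis of a 17 mm shank is when it lightly wedges
- sorter: Fixed wooden sorting block 205 x 70 x 46 mm with three holes, 21 mm square and going right through, in a row along its x axis, 65 mm apart; origin at the centre of its underside. A pin fully home hangs by its head, whose underside rests on the block, its lower end 6 mm above the desk
- sort_1 (a point): Centre of the sorting block's hole for 12 mm pins, marked with one dot, on the block's top face (46 mm above the desk)
- sort_2 (a point): Centre of the sorting block's hole for 14.5 mm pins, marked with two dots, on the block's top face (46 mm above the desk)
- sort_3 (a point): Centre of the sorting block's hole for 17 mm pins, marked with three dots, on the block's top face (46 mm above the desk)
- mug: White mug, 80 mm across and 95 mm high, a bystander; origin at the centre of its underside
- screwdriver: Screwdriver lying on the desk, a bystander
Things that resemble listed ones, but are neither listed nor needed, are in the scene too. Leave any orange look-alike of the pin_a alone.

How it is judged:
On the way:
1. the pin from the stand is held wedged in the slot, its shank pressed on both jaws at once with more than 2 N each, within 13 mm of the line of its size, upright to 0.2 rad (((contact force between pin_a and jaw_left above 2 N and contact force between pin_a and jaw_right above 2 N and x of pin_a in the frame of gauge between 0.0299 and 0.0559 m and angle between pin_a's own z axis and vertical below 0.2 rad) or (contact force between pin_b and jaw_left above 2 N and contact force between pin_b and jaw_right above 2 N and x of pin_b in the frame of gauge between 0.0031 and 0.0291 m and angle between pin_b's own z axis and vertical below 0.2 rad) or (contact force between pin_c and jaw_left above 2 N and contact force between pin_c and jaw_right above 2 N and x of pin_c in the frame of gauge between -0.0237 and 0.0023 m and angle between pin_c's own z axis and vertical below 0.2 rad))), for 0.3 s.
At the end, for the whole second after the job is handed in: The pin from the single stand is upright (0.1 rad), fully home (lower end over 35 mm below the block's top), released and at rest in the sorting-block hole of its own size (within 8 mm of its centre); the stand is empty and both spare pins are within 15 mm of their starts (((horizontal distance between pin_a and sort_1 below 0.008 m and z of pin_a in the frame of sort_1 below -0.035 m and angle between pin_a's own z axis and vertical below 0.1 rad and linear speed of pin_a below 0.02 m/s and contact force between pin_a and the fingers below 0.1 N and distance of each of pin_b, pin_c from where it was at the start of the episode below 0.015 m and horizontal distance between each of pin_b, pin_c and stand_hole above 0.05 m) or (horizontal distance between pin_b and sort_2 below 0.008 m and z of pin_b in the frame of sort_2 below -0.035 m and angle between pin_b's own z axis and vertical below 0.1 rad and linear speed of pin_b below 0.02 m/s and contact force between pin_b and the fingers below 0.1 N and distance of each of pin_a, pin_c from where it was at the start of the episode below 0.015 m and horizontal distance between each of pin_a, pin_c and stand_hole above 0.05 m) or (horizontal distance between pin_c and sort_3 below 0.008 m and z of pin_c in the frame of sort_3 below -0.035 m and angle between pin_c's own z axis and vertical below 0.1 rad and linear speed of pin_c below 0.02 m/s and contact force between pin_c and the fingers below 0.1 N and distance of each of pin_a, pin_b from where it was at the start of the episode below 0.015 m and horizontal distance between each of pin_a, pin_b and stand_hole above 0.05 m))); the robot touches nothing.
It fails at once if a jaw of the gauge is loaded with more than 25 N (contact force between anything else and jaw_left above 25 N or contact force between anything else and jaw_right above 25 N).
It fails at once if a spare pin is moved by more than 20 mm (distance of each of pin_a, pin_b from where it was at the start of the episode above 0.02 m or distance of each of pin_a, pin_c from where it was at the start of the episode above 0.02 m or distance of each of pin_b, pin_c from where it was at the start of the episode above 0.02 m).
It fails at once if the mug or the screwdriver is moved by more than 20 mm (distance of any of mug, screwdriver from where it was at the start of the episode above 0.02 m).
It also fails if it takes over 64 s, if anything falls off the work surface, if the arm or the gripper's body presses on something with over 40 N, if the wrist force passes 120 N, or if a joint passes its speed limit or range.

## Robot

A 6-joint arm with a two-finger parallel gripper is mounted at the origin on the work surface. World frame = base frame: x ahead of the robot, y to its left, z up, the work surface at z = 0. Lengths are in m, angles in rad, forces in N, time in s.
With the tool pointing down it reaches from about 0.275 to 0.825 m from the base axis. Payload 5.2 kg.
Tool frame: the origin (TCP) lies at the very end of the fingers, on their centre line; the grasp point (between the pads) lies env.grasp_offset behind it (env.grasp_offset is the distance from the TCP to the grasp point, in m); z points along the fingers, y is the line along which they close (so a half turn about z gives the same grasp; the last joint's range is limited). The gripper opens to 93 mm and grips with 3 to 60 N. Pads are 15 mm wide; open, the fingers measure 128 mm over their backs; the gripper's body (75 mm by 188 mm) begins 65 mm behind the grasp point.
Start: joints at [-0.203, 0.259, 1.535, -0, 1.348, -0.203], TCP at [0.55, 0, 0.219] pointing down, gripper open.
Joint ranges: [-3.14, 3.14], [-0.91, 2.08], [0.19, 2.58], [-1.22, 4.36], [0.22, 2.71], [-3.12, 3.12]. Speed limits (rad/s): [2.57, 2.57, 3.14, 3.14, 3.14, 3.14].

## Interface

Orientations are given as a unit quaternion [x, y, z, w].
In Python, from rig import env gives the robot as it stands. Calls block until the motion is done:
- env.reach(position, orientation): joint-space move of the TCP to a pose.
- env.move_l(position, attitude=None, rate=0.15, max_force=None): straight line of the TCP; attitude=None keeps the orientation; rate is the mean speed in m/s. With max_force (N) it stops when the force on the tool has changed by that much, and returns True; else False.
- env.goto_joints(angles): joint-space move.
- env.grip(opening): opening from 0.0 (shut) to 1.0 (fully open); the grip force is fixed at half the most; returns when the fingers have stopped.
- env.pause(seconds).
- env.ik(position, orientation): joint angles nearest the present ones, or None.
- env.state(): the state.
- env.get_image(name): name is "scene" or "side" or "wrist"; returns (picture, depth): 420x560x3 uint8, red, green, blue; 420x560 float32, m along the optical axis (not along the pixel's ray), 0 where there is no reading.
- env.get_calibration(name): a dict with "fx", "fy", "cx", "cy" (pixels), "R" (3x3) and "t" (3): a world point X has camera coordinates R X + t. Camera axes: x right, y down, z forward; pixel columns grow to the right and rows downward; lengths in m; the calibration is good to about 2 mm. A picture is of the moment at which its call begins: read the wrist's pose just before it. get_calibration takes no time and is no camera call; for the wrist camera it gives the pose at the moment of the call.
A pose or a line that the arm cannot do raises env.Unreachable and nothing moves.
- env.close_job(): hands the job in; it is judged then, once.
Trained networks look in the newest picture that a camera, given by its name, has taken for a name from the list of things; names that differ only in an ending like _2 or _b are one class to them, and where a whole thing is asked for, a point or a joint stands for the part that bears it (a point fixed in the world has none). Each returns a list of dicts, best first, with "confidence" (0 to 1); they miss things now and then, are a little off and sometimes report something else, mostly with a low value. They report only what shows in the picture. A call takes as long as a camera call. They do not tell look-alikes from the thing itself.
- env.look_for(camera, name): "extent" ([left, top, right, bottom] in pixels, round what is visible of it).
- env.regions_of(camera, name): "mask" (420x560 bool, what is visible of it) and "extent" ([left, top, right, bottom] in pixels, round what is visible of it).
The state is a dict: "clock": time; "joints": joint angles; "qvel": joint speeds; "joint_torque": joint torques, N m; "ee_pos": TCP position; "eef_rot": TCP orientation; "contact_force": force on the tool from outside, world axes, zero at the start; "moment": the same for the moment, N m; "grip_width": opening from 0.0 (shut) to 1.0 (fully open); "gripper_force": force on a finger pad.
Only numpy, scipy, OpenCV 4.12 (cv2) and the standard library are available. Lean on these libraries where they do the work, as an engineer would, in place of code of your own. Each camera call takes 0.05 s, during which the arm holds its last target. There are 200 camera calls.

## Working session

There is one attempt and no reset: what is moved stays moved. The work goes in short steps, each a Python script; the robot and the scene stay as the last script left them, time stands still between calls to the robot, and variables do not carry over. Pictures are saved under pics/ and viewed, at most 10 in all, crops included, and the job is handed in when it is done.

```bash
mkdir -p pics; ls
python3 - <<'E'
from rig import env
import cv2,numpy as np
for c in ["scene","side"]:
    p,d=env.get_image(c); cv2.imwrite(f"pics/{c}0.png",p[:,:,::-1]); np.savez(f"{c}0.npz",p=p,d=d)
    k=env.get_calibration(c); print(c,{a:np.round(b,3).tolist() for a,b in k.items()})
    for n in ["pin_a","stand_hole","spares","gauge","jaw_left","sorter","mug","screwdriver"]:
        print(n,[(round(r["confidence"],2),np.round(r["extent"]).tolist()) for r in env.look_for(c,n)][:5])
print(env.grasp_offset,env.state())
E
```

```text
pics
scene {'fx': 523.274, 'fy': 523.274, 'cx': 271.419, 'cy': 211.592, 'R': [[-0.38, 0.925, -0.008], [0.738, 0.298, -0.605], [-0.557, -0.235, -0.796]], 't': [0.236, -0.406, 1.428]}
pin_a [(0.97, [344.0, 330.0, 362.0, 357.0]), (0.85, [328.0, 275.0, 348.0, 301.0]), (0.6, [406.0, 182.0, 428.0, 204.0]), (0.58, [365.0, 291.0, 389.0, 316.0])]
stand_hole [(0.81, [396.0, 185.0, 432.0, 225.0]), (0.46, [313.0, 278.0, 394.0, 337.0])]
spares [(0.6, [313.0, 275.0, 393.0, 339.0])]
gauge [(0.67, [254.0, 157.0, 348.0, 223.0]), (0.28, [237.0, 227.0, 298.0, 284.0])]
jaw_left [(0.98, [264.0, 173.0, 336.0, 213.0])]
sorter [(0.71, [136.0, 123.0, 201.0, 206.0]), (0.56, [110.0, 216.0, 198.0, 271.0])]
mug [(0.96, [238.0, 225.0, 298.0, 285.0]), (0.22, [261.0, 175.0, 336.0, 215.0])]
screwdriver [(0.66, [110.0, 214.0, 198.0, 271.0]), (0.62, [141.0, 119.0, 199.0, 207.0]), (0.47, [258.0, 158.0, 348.0, 223.0])]
side {'fx': 539.177, 'fy': 539.177, 'cx': 285.561, 'cy': 209.041, 'R': [[-0.992, -0.127, 0.004], [-0.07, 0.521, -0.851], [0.106, -0.844, -0.526]], 't': [0.595, 0.096, 1.005]}
pin_a [(0.96, [192.0, 244.0, 
[... 625 characters left out ...]
: 0.9, 'joints': array([-2.02790810e-01,  2.58556124e-01,  1.53499562e+00, -1.66774879e-05,
        1.34799573e+00, -2.02812424e-01]), 'qvel': array([-0.00048362,  0.0020242 , -0.00074587, -0.00036939, -0.0002726 ,
        0.00057777]), 'joint_torque': array([ 1.94435420e-04, -4.37180114e+01, -2.84306556e+01,  7.20271678e-02,
        3.11757973e-02,  5.16091404e-06]), 'ee_pos': array([5.50007197e-01, 2.09594783e-05, 2.18678138e-01]), 'eef_rot': array([7.07097837e-01, 7.07115725e-01, 5.63838187e-06, 2.33389112e-05]), 'contact_force': array([-0.68331296,  0.17112685,  0.74905695]), 'moment': array([-0.0349434 ,  0.02391335,  0.0352869 ]), 'gripper_force': 0.0, 'grip_width': 0.9985735923653323}
```

View pics/scene0.png

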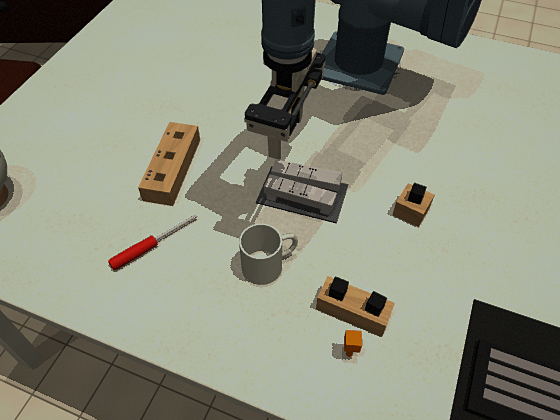

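View pics/side0.png

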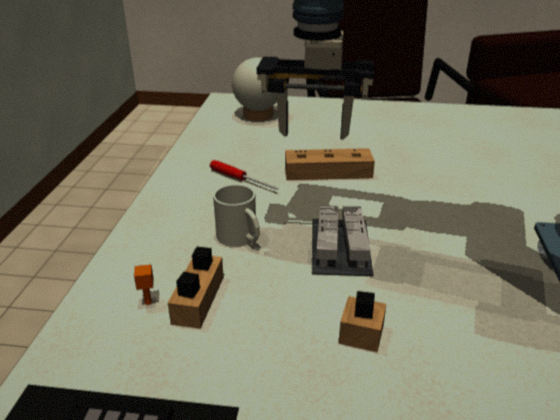

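The scene view shows the single stand with a black pin head at (417,193), the gauge at (302,190), the sorter at (170,165), the spares block at (355,305), the mug at (262,255), the screwdriver at (155,240) and the orange look-alike at (353,342). The side view agrees: stand pin at (365,305).

There are three black pin candidates: (417,193) alone in the small stand, and (339,288) and (376,303) in the two-hole spares block. The one alone at (417,193) is the pin to measure. I'll get coarse positions from depth.

```bash
cat > h.py <<'E'
import numpy as np,cv2
from scipy.spatial.transform import Rotation as Ro
def cloud(d,k):
    v,u=np.mgrid[:d.shape[0],:d.shape[1]]
    c=np.stack([(u-k["cx"])/k["fx"]*d,(v-k["cy"])/k["fy"]*d,d],-1)
    P=(c-k["t"])@np.asarray(k["R"]); P[d<=0]=np.nan
    return P
def project(X,k):
    c=np.asarray(k["R"])@np.asarray(X,float).T+np.asarray(k["t"])[:,None]
    return np.stack([k["fx"]*c[0]/c[2]+k["cx"],k["fy"]*c[1]/c[2]+k["cy"]],1)
def rect(Q):  # centre, size, angle of long axis of a set of xy points
    (c,s,a)=cv2.minAreaRect((Q*1000).astype(np.float32))
    if s[0]<s[1]: s=s[::-1];a+=90
    a=(a+90)%180-90
    return np.round(c,1),np.round(s,1),round(a,1)
def quat(yaw): # tool down; tool y axis (closing line) at yaw from world x
    y=np.array([np.cos(yaw),np.sin(yaw),0]);z=np.array([0,0,-1.]);x=np.cross(y,z)
    return Ro.from_matrix(np.stack([x,y,z],1)).as_quat()
E
python3 - <<'E'
from rig import env
from h import *
B={"scene":dict(pin=(400,178,432,208),stand=(390,178,438,230),gauge=(250,155,352,226),sorter=(134,118,204,208),spares=(312,272,396,340),mug=(236,222,300,286),orange=(340,326,366,360)),
"side":dict(pin=(350,288,380,320),stand=(336,290,390,355),gauge=(308,204,376,276),sorter=(282,146,378,183),spares=(165,245,226,330),mug=(212,184,268,248),orange=(130,260,160,310))}
for c in B:
    f=np.load(c+"0.npz");k=env.get_calibration(c);P=cloud(f["d"],k)
    print(c,"table z",np.nanmedian(P[300:330,60:110] if c=="scene" else P[300:340,440:500],axis=(0,1)).round(4))
    for n,(l,t,r,b) in B[c].items():
        q=P[t:b,l:r].reshape(-1,3);z=q[:,2]
        zs={"pin":(.068,.085),"orange":(.03,.1),"mug":(.02,.11)}.get(n,(.040,.052))
        m=(z>zs[0])&(z<zs[1]); print(n,m.sum(),"zmax",np.nanpercentile(z,98).round(4),"zmed",np.median(z[m]).round(4) if m.any() else None,*rect(q[m][:,:2]) if m.sum()>4 else [])
E
```

```text
scene table z [ 9.146e-01 -2.579e-01  3.000e-04]
pin 163 zmax 0.0774 zmed 0.0754 [447.5 250.3] [30.  26.5] -4.0
stand 522 zmax 0.0763 zmed 0.0457 [447.8 250. ] [66.  60.6] -9.6
gauge 2061 zmax 0.0488 zmed 0.0458 [490.   18.9] [150.8  98.1] -85.1
sorter 2114 zmax 0.0485 zmed 0.046 [ 530.5 -282.5] [210.8  72.6] 10.3
spares 1356 zmax 0.0767 zmed 0.046 [745.5 202.7] [130.3 104.4] 86.9
mug 2036 zmax 0.0954 zmed 0.0641 [693.3  21.3] [103.7  80.5] -77.0
orange 376 zmax 0.0722 zmed 0.069 [800.9 221.9] [28.8 26.7] 18.4
side table z [ 0.2756  0.1951 -0.    ]
pin 288 zmax 0.0772 zmed 0.0756 [449.  252.8] [29.2 26.9] 86.0
stand 910 zmax 0.0763 zmed 0.0459 [448.9 251.5] [64.6 60.4] 80.5
gauge 1809 zmax 0.0474 zmed 0.0458 [489.9  20.7] [154.1  93.7] -85.7
sorter 1269 zmax 0.0473 zmed 0.0452 [ 533.2 -280.7] [205.2  80. ] 10.4
spares 1043 zmax 0.0762 zmed 0.0457 [721.3 207. ] [133.6  51.6] 86.7
mug 2178 zmax 0.0943 zmed 0.068 [693.1  24.6] [110.2  79.7] -73.4
orange 454 zmax 0.0705 zmed 0.0637 [802.2 225. ] [31.  27.4] -71.9
```

The two cameras agree within about 2 mm and match the given sizes. Next, closer wrist-camera looks over the sorter, gauge and stand.

Run:
```python
from rig import env
from h import *
s=env.state();print(s["clock"]); q0=s["eef_rot"]
ims=[]
for n,p in dict(sorter=(.52,-.25,.24),gauge=(.48,.02,.24),stand=(.447,.251,.24)).items():
    try: env.reach(p,q0)
    except env.Unreachable as e: print(n,"unreach",e); continue
    env.pause(.15)
    k=env.get_calibration("wrist"); im,d=env.get_image("wrist"); np.savez(f"w_{n}.npz",p=im,d=d,**k)
    P=cloud(d,k);z=P[...,2];m=(z>.042)&(z<.05)
    print(n,env.state()["clock"],"cam",(-np.array(k["R"]).T@k["t"]).round(3),np.nanmin(z).round(3),m.sum(),np.nanmedian(z[m]).round(4),rect(P[m][:,:2]))
    ims.append(im)
cv2.imwrite("pics/w1.png",cv2.resize(np.hstack(ims[:2]),(800,300))[:,:,::-1])
cv2.imwrite("pics/w2.png",ims[-1][:,:,::-1])
```

```text
0.9
sorter 2.0917 cam [ 0.521 -0.172  0.406] -0.004 10948 0.046 (array([ 532.3, -280.5]), array([205.5,  70.9]), 10.5)
gauge 3.35 cam [0.481 0.095 0.406] -0.004 13033 0.046 (array([585.2, -45.5]), array([489. , 303.7]), 88.1)
stand 4.475 cam [0.448 0.326 0.406] -0.004 8440 0.046 (array([576.5, 130. ]), array([334. , 298.8]), -2.9)
```

View pics/w1.png

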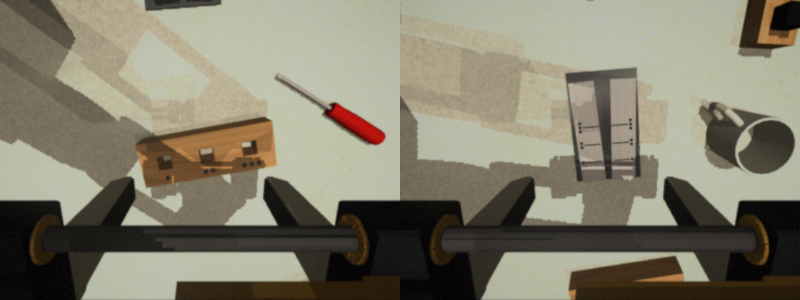

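View pics/w2.png

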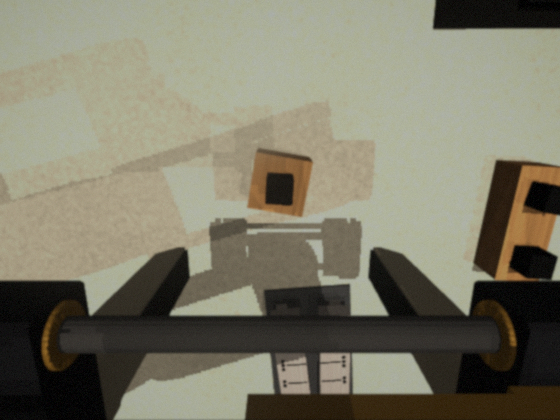

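Run:
```python
from rig import env
from h import *
def ld(n):
    f=np.load(f"w_{n}.npz");k={a:f[a] for a in f};return f["p"],cloud(f["d"],k),k
def near(P,c,r,zl,zh): return (np.hypot(P[...,0]-c[0],P[...,1]-c[1])<r)&(P[...,2]>zl)&(P[...,2]<zh)
im,P,k=ld("stand")
for n,r,a,b in (("head",.04,.07,.08),("stand",.06,.042,.05)):
    m=near(P,(.448,.252),r,a,b);print(n,m.sum(),np.median(P[m][:,2]).round(4),rect(P[m][:,:2]))
# gauge: jaw tops, slot edges
im,P,k=ld("gauge"); m=near(P,(.49,.02),.1,.040,.052); Q=P[m][:,:2]
c,s,a=rect(Q);print("gauge",c,s,a)
m2=near(P,(.49,.02),.13,.002,.0065);print("base",m2.sum(),rect(P[m|m2][:,:2]))
for it in range(4):
    if it==0: th=np.radians(a if a<0 else a-180);c0=np.array(c)/1000
    X=np.array([np.cos(th),np.sin(th)]);Y=np.array([-X[1],X[0]])
    g=(Q-c0)@np.stack([X,Y],1); L=[];R=[];xs=[]
    for x in np.arange(-.068,.069,.004):
        y=g[abs(g[:,0]-x)<.002,1]; 
        lo,hi=y[y<0],y[y>0]
        if len(lo)<5 or len(hi)<5: continue
        xs.append(x);L.append(hi.min());R.append(lo.max())
    mid=np.polyfit(xs,(np.array(L)+R)/2,1);w=np.polyfit(xs,np.array(L)-R,1)
    th+=np.arctan(mid[0]);c0=c0+Y*mid[1]
print("axis deg",np.degrees(th),"c",c0,"width(x)",w,"(expect -.0933,.016)","ext",g[:,0].min(),g[:,0].max(),g[:,1].min(),g[:,1].max())
# sorter holes
im,P,k=ld("sorter");m=near(P,(.532,-.2805),.115,.040,.052);c,s,a=rect(P[m][:,:2]);print("sorter",c,s,a)
th=np.radians(a);X=np.array([np.cos(th),np.sin(th)]);Y=np.array([-X[1],X[0]])
C=np.array(c)/1000; g=(P[m][:,:2]-C)@np.stack([X,Y],1)
G=np.zeros((90,240),np.uint8);G[np.clip((g[:,1]*1000+45).astype(int),0,89),np.clip((g[:,0]*1000+120).astype(int),0,239)]=255
G=cv2.morphologyEx(G,cv2.MORPH_CLOSE,np.ones((3,3)))
n,l,st,ce=cv2.connectedComponentsWithStats(255-G[12:78,20:220].copy())
for i in range(1,n):
    if 100<st[i,4]<900: print("hole",st[i],ce[i]+[20-120+.5,12-45+.5])
# zoomed crop for dots
H,W=im.shape[:2];A=cv2.resize(im[150:270,180:400],(660,360),interpolation=3)
cv2.imwrite("pics/sc.png",A[:,:,::-1])
f,_,_=ld("gauge");cv2.imwrite("pics/gc.png",cv2.resize(np.vstack([im[150:270,180:400],f[90:260,180:400]]),(528,600+96),interpolation=3)[:,:,::-1][:600])
for j in(-.065,0,.065): print("hole px",j,project([[*(C+X*j),.046]],k).round(0), (C+X*j).round(4))
```

```text
head 774 0.076 (array([448.6, 252.8]), array([27.3, 26.8]), 86.4)
stand 2369 0.046 (array([448.7, 252.7]), array([60.5, 60.1]), 80.0)
gauge [489.2  20.7] [151.6  93.9] -86.3
base 4900 (array([490.8,  21.4]), array([254.7, 241.8]), 66.6)
axis deg -85.58264157962941 c [0.49035821 0.02077475] width(x) [-0.0920711   0.01639044] (expect -.0933,.016) ext -0.0756313259692549 0.07626454671115361 -0.04718345307717116 0.04669193342538721
sorter [ 532.3 -280.5] [205.5  70.9] 10.5
hole [ 25  23  21  21 426] [-64.64788732   0.45539906]
hole [ 89  23  22  21 433] [0.0404157  0.32909931]
hole [154  23  21  21 422] [64.68009479  0.27725118]
hole px -0.065 [[230. 228.]] [ 0.4684 -0.2923]
hole px 0 [[289. 217.]] [ 0.5323 -0.2805]
hole px 0.065 [[349. 207.]] [ 0.5962 -0.2687]
```

View pics/gc.png

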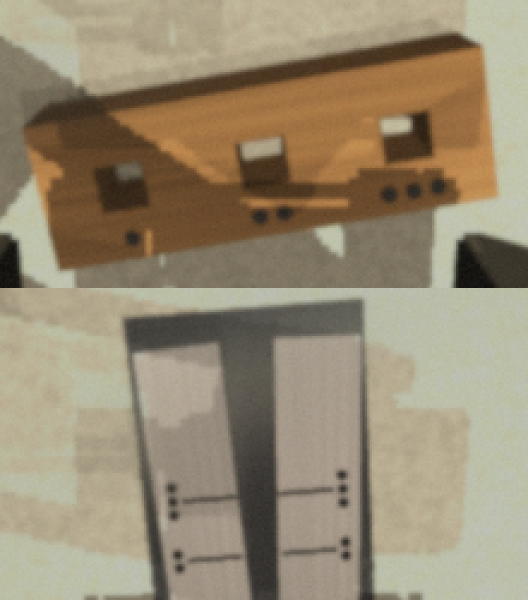

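The sorter holes are, left to right, one dot (0.468,-0.292), two dots (0.532,-0.281) and three dots (0.596,-0.269). The gauge's wide end faces +y, with its axis at -85.6°. The stand block in w2 carries the lone black head at (280,189). I'll grasp it now.

```bash
cat >> h.py <<'E'
TH=np.radians(-85.58);GX=np.array([np.cos(TH),np.sin(TH)]);GY=np.array([-GX[1],GX[0]]);GC=np.array([.4904,.0208])
def gw(x,y,z): return np.r_[GC+GX*x+GY*y,z]
def gl(p): return np.array([(p[:2]-GC)@GX,(p[:2]-GC)@GY,p[2]])
def fl(f): return np.array([f[:2]@GX,f[:2]@GY,f[2]])
QG=quat(np.radians(94.42))
E
python3 - <<'E'
from rig import env
from h import *
q=quat(np.radians(86.4));c=[.4486,.2528]
env.reach([*c,.12],q); env.move_l([*c,.0495],rate=.08,max_force=6); s=env.state();print(s["clock"],s["ee_pos"],s["joints"])
env.grip(0.0);s=env.state();print("w",s["grip_width"]*93,s["gripper_force"],s["contact_force"])
env.move_l([*c,.115],rate=.1);s=env.state();print("w",s["grip_width"]*93,s["contact_force"],s["clock"])
env.reach(gw(-.105,0,.115),QG)
env.move_l(gw(-.105,0,.0555),rate=.06,max_force=5)
env.pause(.2);s=env.state();print("gauge",gl(s["ee_pos"]),fl(s["contact_force"]),s["clock"])
im,d=env.get_image("scene");cv2.imwrite("pics/s1.png",cv2.resize(im[100:260,220:440],(660,480),interpolation=3)[:,:,::-1])
E
```

```text
6.8583 [0.44902963 0.25294344 0.04993052] [ 2.96326610e-01  3.76637069e-01  1.83162077e+00 -5.40739172e-06
  9.32402061e-01 -1.21162099e+00]
w 27.285060425554416 30.00005006790161 [-0.12500578 -0.37575811 -0.16303416]
w 26.635873937334267 [ 0.01570445  0.72464345 -1.60514012] 8.7083
gauge [-0.10499936  0.00025502  0.05588193] [ 0.29727799  0.27273594 -1.05669195] 10.6417
```

View pics/s1.png

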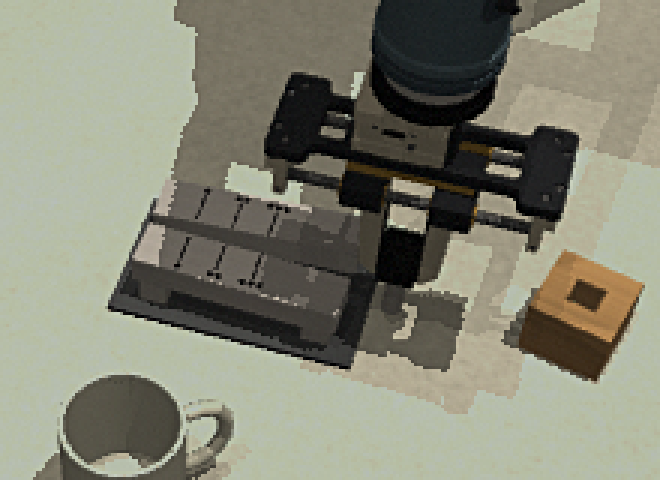

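The stand is empty and the pin is held upright just outside the wide end (crop ~(395,270)). Now I'll slide in with a force limit and re-centre on lateral contact.

Run:
```python
from rig import env
from h import *
y=0.;f0=fl(env.state()["contact_force"])
for i in range(12):
    hit=env.move_l(gw(.07,y,.0555),rate=.03,max_force=2.5)
    env.pause(.1)
    s=env.state();p=gl(s["ee_pos"]);f=fl(s["contact_force"])-f0
    print(i,hit,"p",(p*1000).round(2),"f",f.round(2),"ycmd",round(y*1000,2),round(s["clock"],2))
    if p[0]>.06 or p[0]<-.09: break
    if abs(f[1])<1.2 and f[0]<-1.5: print("both?"); break
    if abs(f[1])<.6: continue
    y+=np.sign(f[1])*.0004
    env.move_l(gw(p[0]-.002,y,.0555),rate=.02)
```

```text
0 True p [19.47 -0.27 55.27] f [1.88 0.2  6.66] ycmd 0.0 14.48
1 True p [19.51 -0.27 55.31] f [-1.79  0.45  6.02] ycmd 0.0 14.88
both?
```

The pin stopped at x≈19.5 mm, near the two-dot line, with balanced lateral force. That fits a 14.5 mm shank, but 6 N vertical is odd. I'll hold it, take a look, then test lateral play to rule out a one-jaw stop of the 12 mm pin.

Run:
```python
from rig import env
from h import *
for i in range(4):
    env.pause(.15);s=env.state();print((gl(s["ee_pos"])*1000).round(2),fl(s["contact_force"]).round(2),s["moment"].round(3),round(s["clock"],2))
a,_=env.get_image("scene");b,_=env.get_image("side")
A=cv2.resize(a[120:250,230:370],(420,390),interpolation=3);B=cv2.resize(b[170:300,290:415],(375,390),interpolation=3)
cv2.imwrite("pics/s2.png",np.hstack([A,B])[:,:,::-1])
print(project([gw(0.0195,0,.046),gw(.016,0,.046)],env.get_calibration("scene")).round(0))
```

```text
[19.56 -0.29 55.28] [-0.89 -0.56  5.67] [ 0.291 -0.064  0.042] 15.03
[19.55 -0.28 55.29] [-0.61 -0.31  5.57] [ 0.384 -0.04   0.005] 15.18
[19.54 -0.29 55.28] [-1.02 -0.81  4.59] [ 0.352 -0.021 -0.014] 15.32
[19.58 -0.27 55.3 ] [-0.89 -0.16  6.06] [ 0.353 -0.015 -0.02 ] 15.47
[[295. 179.]
 [297. 179.]]
```

View pics/s2.png

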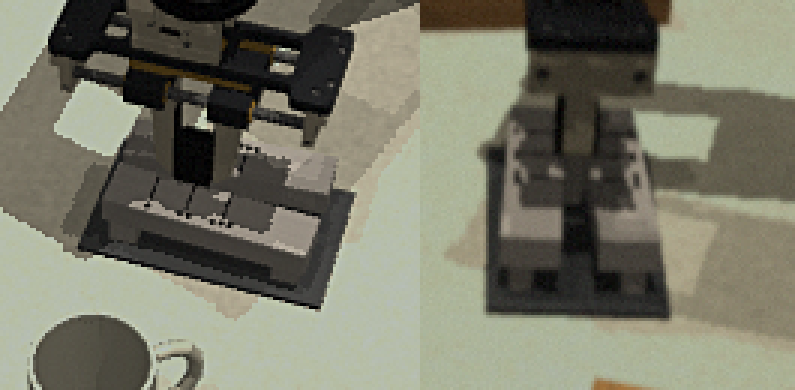

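Pictures show the head at the two-dot line (scene crop ~(190,170)), upright between the jaws. Next, the lateral play test a little back, then a centred firm push.

Run:
```python
from rig import env
from h import *
def st(t):
    s=env.state();p=gl(s["ee_pos"]);f=fl(s["contact_force"]);print(t,(p*1000).round(2),f.round(2),round(s["clock"],2));return p,f
x=.004
env.move_l(gw(x,0,.0555),rate=.03);env.pause(.15);p,f0=st("back")
ys=[]
for sg in(1,-1):
    h=env.move_l(gw(x,sg*.003,.0555),rate=.006,max_force=2.0);p,f=st(f"side {sg} {h}");ys.append(p[1])
    env.move_l(gw(x,0,.0555),rate=.02);env.pause(.1);st("ctr")
print("play",np.diff(ys)*1000,"mid",np.mean(ys)*1000, "expect 14.5:",2*.56,"12:",3.6)
```

```text
back [ 4.070e+00 -1.000e-02  5.547e+01] [ 0.33 -0.1  -1.35] 16.4
side 1 True [ 3.91 -0.12 54.96] [ 0.53 -0.07 -0.81] 16.69
ctr [ 3.99 -0.09 55.39] [-0.51 -0.22 -1.41] 17.04
side -1 True [ 4.01 -0.93 55.27] [ 0.43  1.83 -0.33] 17.38
ctr [ 3.92 -0.38 55.23] [ 0.48 -0.22 -0.15] 17.73
play [-0.81531518] mid -0.526568051371805 expect 14.5: 1.12 12: 3.6
```

Run:
```python
from rig import env
from h import *
def st(t):
    s=env.state();p=gl(s["ee_pos"]);f=fl(s["contact_force"]);print(t,(p*1000).round(2),f.round(2),round(s["clock"],2));return p,f
x=.004
for yc in (.0004,.0008,.0012,.0016):
    env.move_l(gw(x,yc,.0555),rate=.01);env.pause(.1);p,f=st(yc)
    if f[1]<-1.5: break
for yc in (-.0002,-.0006,-.001,-.0014):
    env.move_l(gw(x,yc,.0555),rate=.01);env.pause(.1);p,f=st(yc)
    if f[1]>1.5: break
```

```text
0.0004 [ 3.99  0.33 55.43] [ 0.48 -0.87 -0.22] 18.07
0.0008 [ 3.97  0.48 55.42] [ 0.25 -1.17 -2.31] 18.43
0.0012 [ 3.93  0.58 55.38] [ 1.02 -4.91  0.6 ] 18.77
-0.0002 [ 4.03  0.34 55.6 ] [ 0.22  0.86 -1.25] 19.17
-0.0006 [ 4.02 -0.47 55.54] [ 0.16 -0.18 -1.09] 19.52
-0.001 [ 4.03 -0.85 55.55] [-0.57 -0.46 -1.68] 19.87
-0.0014 [ 4.03 -0.98 55.56] [-0.12  2.52 -2.62] 20.22
```

Play is about 1.3 mm (12 mm would give 3.6), so it's the 14.5 mm pin on the two-dot line, with the slot centre at y≈-0.25 mm. Now a centred, firm wedge and hold.

Run:
```python
from rig import env
from h import *
def st(t):
    s=env.state();p=gl(s["ee_pos"]);f=fl(s["contact_force"]);print(t,(p*1000).round(2),f.round(2),round(s["clock"],2));return p,f
y=-.00025
env.move_l(gw(.012,y,.0555),rate=.03);env.pause(.1);_,f0=st("pre")
x=.015
while x<.0245:
    env.move_l(gw(x,y,.0555),rate=.02);env.pause(.15);p,f=st(round(x*1000,1));f=f-f0
    if f[0]<-4 or abs(f[1])>6: break
    if abs(f[1])>2.5: y+=np.sign(f[1])*.0002
    x+=.001
for i in range(3): env.pause(.3);st("hold")
```

```text
pre [12.19 -0.45 55.45] [-0.16  0.43 -0.99] 20.73
15.0 [15.05 -0.32 55.49] [ 0.76  0.03 -0.98] 21.18
16.0 [15.99 -0.26 55.5 ] [-0.67  1.55 -1.81] 21.58
17.0 [17.06 -0.22 55.51] [ 0.08  1.64 -0.27] 21.98
18.0 [17.94 -0.26 55.48] [-0.76  1.01 -0.74] 22.38
19.0 [18.7  -0.26 55.49] [-3.83  2.38 -0.28] 22.78
20.0 [19.44 -0.27 55.46] [-4.62  2.52 -0.58] 23.18
hold [19.45 -0.28 55.46] [-5.83  1.36 -0.23] 23.48
hold [19.43 -0.25 55.48] [-5.38  1.56 -0.8 ] 23.78
hold [19.43 -0.28 55.48] [-5.46  1.61 -0.52] 24.08
```

The wedge was held for 0.9 s at 5.4 N push, balanced on both jaws. Reading: two dots. Next, sort_2.

Run:
```python
from rig import env
from h import *
def st(t):
    s=env.state();print(t,(s["ee_pos"]*1000).round(2),s["contact_force"].round(2),round(s["grip_width"]*93,2),round(s["clock"],2));return s
env.move_l(gw(.005,-.00025,.0555),rate=.03);env.move_l(gw(.005,-.00025,.12),rate=.08)
q=quat(np.radians(100.5))
c=[.5323,-.2805]
env.reach([*c,.12],q);env.pause(.1);st("above")
h=env.move_l([*c,.060],rate=.05,max_force=5);env.pause(.1);st(f"in {h}")
if not h:
    h=env.move_l([*c,.0503],rate=.03,max_force=5);env.pause(.1);st(f"down {h}")
im,d=env.get_image("scene");cv2.imwrite("pics/s3.png",cv2.resize(im[90:230,110:270],(640,560),interpolation=3)[:,:,::-1])
```

```text
above [ 532.49 -278.7   119.99] [ 0.05  0.28 -1.5 ] 26.74 26.94
in False [ 532.53 -280.66   60.42] [ 0.04  0.   -0.48] 26.67 28.39
down True [ 531.99 -280.26   49.46] [0.5  0.28 5.33] 27.03 28.89
```

View pics/s3.png

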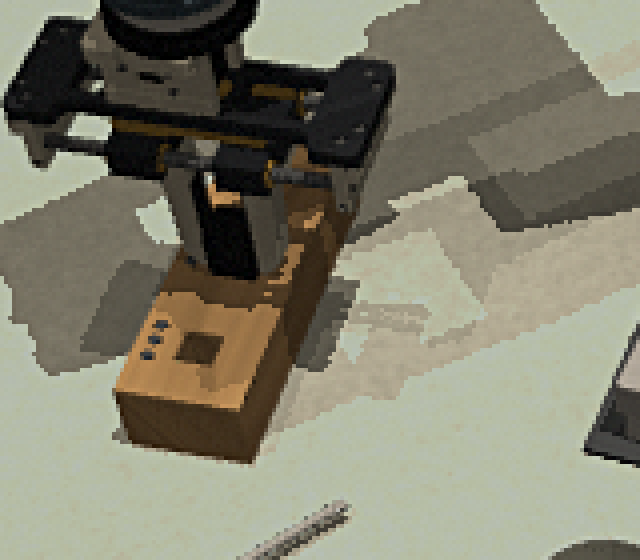

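The head is seated on the block at the middle hole (crop (230,245)), and the three-dot hole is empty at (200,347). Releasing, retreating and checking.

Run:
```python
from rig import env
from h import *
env.grip(1.0);env.pause(.3);p=env.state()["ee_pos"]
env.move_l([p[0],p[1],.16],rate=.1);env.reach([.5323,-.25,.24],quat(0));env.pause(.15)
k=env.get_calibration("wrist");im,d=env.get_image("wrist");P=cloud(d,k)
r=np.hypot(P[...,0]-.5323,P[...,1]+.2805)
m=(r<.05)&(P[...,2]>.065)&(P[...,2]<.085);Z=P[m][:,2]
A=np.c_[P[m][:,:2],np.ones(m.sum())];co=np.linalg.lstsq(A,Z,rcond=None)[0]
print("head",rect(P[m][:,:2]),np.median(Z),"tilt",co[:2],env.state()["clock"],env.state()["contact_force"])
cv2.imwrite("pics/s4.png",im[:,:,::-1])
a,d=env.get_image("scene");P=cloud(d,env.get_calibration("scene"));f=np.load("scene0.npz");P0=cloud(f["d"],env.get_calibration("scene"))
for l,t,r_,b in((328,275,350,302),(364,290,390,318),(236,222,300,286)): 
    q,q0=P[t:b,l:r_].reshape(-1,3),P0[t:b,l:r_].reshape(-1,3)
    print([np.nanmean(v[v[:,2]>.07],0).round(4) for v in(q,q0)])
```

```text
head (array([ 532.2, -278.7]), array([27.4, 27.1]), -79.9) 0.07585938180693653 tilt [ 0.00701309 -0.08784483] 33.425 [ 0.31090214 -0.01310499 -0.46109552]
[array([0.7192, 0.1696, 0.0757]), array([0.7192, 0.1698, 0.0756])]
[array([0.7233, 0.2393, 0.0755]), array([0.7233, 0.239 , 0.0754])]
[array([0.6937, 0.0122, 0.0853]), array([0.6939, 0.0125, 0.0854])]
```

View pics/s4.png

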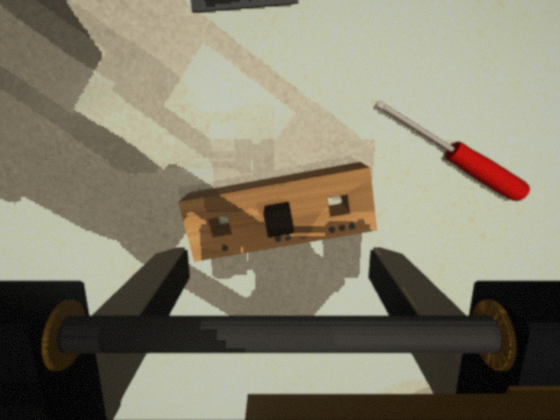

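Run:
```python
from rig import env
from h import *
k=env.get_calibration("wrist");im,d=env.get_image("wrist");P=cloud(d,k)
def tilt(P,c):
    m=(abs(P[...,0]-c[0])<.009)&(abs(P[...,1]-c[1])<.009)&(P[...,2]>.06)
    return np.linalg.lstsq(np.c_[P[m][:,:2],np.ones(m.sum())],P[m][:,2],rcond=None)[0][:2],m.sum()
f=np.load("w_stand.npz");print("ref",tilt(cloud(f["d"],{a:f[a] for a in f}),(.4486,.2528)))
t,n=tilt(P,(.5322,-.2795));print("now",t,n)
if np.hypot(*t)<.06: print(env.close_job())
```

```text
ref (array([0.00621564, 0.0018707 ]), np.int64(352))
now [0.00161285 0.00227972] 311
the job is handed in; nothing more can be done
None
```

The pin wedged at the two-dot line, so it is the 14.5 mm one; it now stands fully home and released in the two-dot sorting hole, the spares, mug and screwdriver were left alone, and the job is handed in (no verdict was shown).

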